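# Let the bell roll into the key box and ease its lid shut

### The job

Put the little round bell away in the key box without lifting anything: with the fingertips press the lever at the front of the box all the way down so that the lid stands wide open, and keep it down until the bell has rolled off its chute into the box. Then let the lever rise slowly under the fingertips until it is up again, so that the lid eases shut and does not slam, and move clear. Work only the lever: do not touch the lid or the bell, and leave the turntable with the cup, key and fob as they are.

Things in the scene. Friction and masses are not known exactly. Their poses are not given: they have to be found in the camera images.
- key_box: Fixed pale wooden box, 130 (x) by 110 (y) by 100 mm high, walls 5 mm, open at the top under its lid. Origin under its base centre, z up. Its -x side, roughly facing the robot, carries the lever. From its -y side a 42 mm wide metal chute with 15 mm side walls rises outwards from the rim at 12 degrees, middle at x = -25 mm, ending at y = -161 mm, 140 mm high, on a slim post.
- lever_pad (a point): Centre of the flat top face of the lever's steel pad, 44 (x) by 56 (y) by 6 mm thick; at rest 68 mm above the shelf, 175 mm in front of the box's centre (box -x). Site axes: as the box at rest, z is the pad's normal. Pressed right down it is 39 mm lower, 8 mm nearer the box, and the pad slopes 23 degrees, outer edge lower. Nothing stands above or in front of it.
- lever (a joint): Angle of the lever: 0 at rest (up, lid shut) to 0.40 rad at its lower stop. A 14 mm wide bar runs from the pad back to the pivot, 100 mm behind the pad centre, 68 mm above the shelf, axis along the box's y. Lid weight and a spring push it back up: about 2 to 7 N at the pad centre. It does not latch.
- lid (a joint): Angle of the lid: 0 shut to about 1.04 rad wide open with the lever at its stop (always 2.6 times the lever's angle). No damper: let go, it falls hard. Falling faster than 2 rad/s (about 75 mm/s at the lever pad) between 0.6 and 0.16 rad is a slam; the last 0.16 rad, some 6 mm at the pad, may drop.
- lid_hinge (a point): Hinge of the box's plain metal lid, 130 by 110 by 26 mm thick, lying on the rim when shut (top 126 mm above the shelf), hinged along its far (+x) lower edge: its front edge swings up and away from the lever. This point is the hinge's middle, 65 mm behind the box's centre, 100 mm above the shelf. A bar and rod on the box's +y side link it to the lever.
- bell: Round chrome jingle bell, a ball of 26 mm diameter, 20 g, origin at its centre. It waits on the chute against the side of the shut lid, its centre 117 mm above the shelf; once the lid has risen it rolls under it by itself and drops into the box. To be left untouched.
- turntable: Wooden turntable to the left of the box, 220 mm diameter, top 12 mm above the shelf, turns easily about z. Origin at its centre on the shelf. Leave alone.
- key_cup: Tin key cup standing on the turntable, 64 mm rim diameter, 75 mm high. Origin under its base. Leave alone.
- skeleton_key: Bronze skeleton key lying on the turntable, about 90 mm long, 6 mm thick. Origin at the middle of its underside, x along the shaft. Leave alone.
- fob: Pink rubber eraser-shaped fob lying on the turntable, 50 by 22 by 14 mm. Origin under its centre. Leave alone.

How it is judged:
On the way, in this order (a step that is already met when the one before it is completed fails the run):
1. the lever holds the lid wide open for a moment (value of joint lid above 0.94 rad), for 0.4 s.
2. the lid is shut again (value of joint lid below 0.05 rad), for 0.2 s.
At the end, for the whole second after the job is handed in: The bell lies inside the box (below 60 mm), the lid is shut (under 0.05 rad) and the lever is up (under 0.03 rad); cup, key and fob are within 20 mm of where they began (value of joint lid below 0.05 rad and value of joint lever below 0.03 rad and x of bell in the frame of key_box between -0.062 and 0.062 m and y of bell in the frame of key_box between -0.052 and 0.052 m and z of bell in the frame of key_box below 0.06 m and distance of each of key_cup, skeleton_key, fob from where it was at the start of the episode below 0.02 m); the robot touches nothing.
It fails at once if the lid slams: it falls faster than 2 rad/s on its way between 0.6 and 0.16 rad (value of joint lid between 0.16 and 0.6 rad and velocity of joint lid below -2 rad/s).
It fails at once if the robot touches the lid or the bell (contact force between any of the fingers, the arm and lid above 0.5 N or contact force between any of the fingers, the arm and bell above 0.5 N).
It fails at once if the bell is lifted or carried off (height (world z) of bell above 0.16 m or (height (world z) of bell below 0.08 m and (y of bell in the frame of key_box below -0.06 m or y of bell in the frame of key_box above 0.06 m or x of bell in the frame of key_box below -0.07 m or x of bell in the frame of key_box above 0.07 m))).
It fails at once if cup, key or fob is moved, lifted or turned away (distance of any of key_cup, skeleton_key, fob from where it was at the start of the episode above 0.02 m).
It also fails if it takes over 40 s, if anything falls off the work surface, if the arm or the gripper's body presses on something with over 40 N, if the wrist force passes 120 N, or if a joint passes its speed limit or range.

### The arm

A 6-joint arm with a two-finger parallel gripper is mounted at the origin on the work surface. World frame = base frame: x ahead of the robot, y to its left, z up, the work surface at z = 0. Lengths are in m, angles in rad, forces in N, time in s.
With the tool pointing down it reaches from about 0.3 to 0.875 m from the base axis. Payload 4.2 kg.
Tool frame: the origin (TCP) lies on the centre line of the jaws, within the pads' length; the fingertips stand tip_extent ahead of it and the grasp point (between the pads) lies 2 mm behind it (tip_extent is the distance from the TCP to the fingertips, in m); z points along the fingers, y is the line along which they close (so a half turn about z gives the same grasp; the last joint's range is limited). The gripper opens to 85 mm and grips with 20 to 120 N. Pads are 22 mm wide; open, the fingers measure 114 mm over their backs; the gripper's body (76 mm by 85 mm) begins 54 mm behind the grasp point. The pads swing forward as they close: fully open they stand 13 mm farther back than shut.
Start: joints at [1.124, 0.32, 1.565, -0, 1.257, -0.02], TCP at [0.238, 0.523, 0.248] pointing down, gripper open.
Joint ranges: [-3.11, 3.11], [-0.84, 2.01], [0.21, 2.61], [-1.34, 4.49], [0.05, 2.63], [-2.56, 2.56]. Speed limits (rad/s): [2.57, 2.57, 3.14, 3.14, 3.14, 3.14].

### API

Orientations are given as a 3x3 rotation matrix whose columns are the frame's x, y, z axes.
In Python, from workcell import * gives the robot as it stands.
- The arm moves only by the tool move_arm, never from a script. Its argument "targets" is a list of rows, each a list of 7 numbers: the shift along the tool's x, y, z as a fraction of full scale, then the turn, a rotation vector about the tool's x, y, z as a fraction of full scale, then the opening, from 0 (shut) to 1 (fully open). A call has 1 to 20 rows; each row shifts and turns the commanded pose from where the row before left it, along the tool's axes as they then stand; what a row does not reach is not made up. Full scale, the value 1, is 0.025 m for a shift and 6 degrees for a turn. A row lasts 1/10 s, in which the tool goes at most 50 mm and 8.59 degrees, less where a joint would pass 70% of its speed; a pose out of reach is approached as far as the arm can. A call with a number of a shift or a turn outside -1 to 1 is refused whole. A call with a gripper value outside its range is refused whole. The fingers move at their own pace and stop on an object; "squeeze" is the grip in N (left out, the last holds). Time passes only in rows, so rows that do not move let the fingers close. It gives the time, the measured TCP pose, the force, the opening and the grip force at its end, in the units of the state.
- read_state(): the state, without advancing time (a new reading comes with each control period).
- get_image(name): name is "scene" or "top" or "wrist"; returns the picture (420x560x3 uint8, red, green, blue); there is no depth.
- calibration(name): a dict with "fx", "fy", "cx", "cy" (pixels), "cam_to_world" (4x4, takes a point from camera to world coordinates); the wrist camera has in their place "mount" (4x4, takes a point from camera to tool coordinates, whose origin is the TCP and whose axes are the flange's). Camera axes: x right, y down, z forward; pixel columns grow to the right and rows downward; lengths in m; the calibration is good to about 2 mm. A picture is of the moment at which its call begins: read the wrist's pose just before it. calibration takes no time and is no camera call.
- close_job(): hands the job in; it is judged then, once.
The state is a dict: "clock": time; "joint_positions": joint angles; "dq": joint speeds; "joint_torque": joint torques, N m; "eef_pos": TCP position; "tcp_rot": TCP orientation; "contact_force": force on the tool from outside, world axes, zero at the start; "moment": the same for the moment, N m; "finger_gap": finger opening in m; "grip_force": force on a finger pad.
Only numpy, scipy, OpenCV 4.12 (cv2) and the standard library are available. Lean on these libraries where they do the work, as an engineer would, in place of code of your own. Each camera call takes 0.05 s, during which the arm holds its last target. There are 200 camera calls.

## Working session

There is one attempt and no reset: what is moved stays moved. The work goes in short steps, Python scripts to look and compute and a tool call to move; the robot and the scene stay as the last step left them, time stands still between calls to the robot, and variables do not carry over. Pictures are saved under pics/ and viewed, at most 10 in all, crops included, and the job is handed in when it is done.

Besides the shell and the picture viewer there is one more tool, called after ">>>" as name(argument=value, ...), one argument or row to a line, values as JSON. move_arm: Moves the arm, as the interface text tells. Shift numbers are shares of 0.025 m and turn numbers shares of 6 degrees, none past 1 either way. Its arguments: {"type":"object","properties":{"targets":{"type":"array","items":{"type":"array","items":{"type":"number","minimum":-1,"maximum":1}}},"squeeze":{"type":"number"}},"required":["targets"]}

```bash
mkdir -p pics; python3 - <<'E'
from workcell import *
import cv2
s=read_state();print(s)
for n in("scene","top"):
    im=get_image(n);cv2.imwrite(f"pics/{n}0.png",im[:,:,::-1]);print(n,calibration(n))
E
```

```text
{'clock': 0.0, 'joint_positions': array([ 1.12397210e+00,  3.20325583e-01,  1.56570248e+00,  6.44018187e-06,
        1.25739483e+00, -2.00304967e-02]), 'dq': array([-0.00173899,  0.00068737,  0.0015958 ,  0.00129194,  0.0003416 ,
       -0.00134778]), 'joint_torque': array([ 1.81878382e-03, -4.15538120e+01, -2.34163445e+01,  2.72023508e-04,
        8.19888868e-03, -4.53534767e-06]), 'eef_pos': array([0.2378412 , 0.52300573, 0.24745378]), 'tcp_rot': array([[-9.10296833e-01,  4.13955362e-01, -7.96377042e-04],
       [ 4.13956126e-01,  9.10295342e-01, -1.64790378e-03],
       [ 4.27797063e-05, -1.82974675e-03, -9.99998325e-01]]), 'contact_force': array([-0.48822565,  0.32814224,  0.2121782 ]), 'moment': array([-0.03857038, -0.04385632, -0.00525206]), 'grip_force': 0.0, 'finger_gap': 0.08519184482277903}
scene {'fx': 423.06620294681926, 'fy': 423.06620294681926, 'cx': 279.72635223928677, 'cy': 213.01995257900973, 'cam_to_world': array([[ 0.5609938 ,  0.44180999, -0.7000642 ,  1.23053264],
       [ 0.82777355, -0.3083461 ,  0.46873621, -0.32515526],
       [-0.00876973, -0.84245274, -0.53869887,  0.55721745],
       [ 0.        ,  0.        ,  0.        ,  1.        ]])}
top {'fx': 461.4447809715705, 'fy': 461.4447809715705, 'cx': 278.3535420479765, 'cy': 206.76871890766432, 'cam_to_world': array([[ 1.82531183e-03, -9.99830199e-01,  1.83368720e-02,
         6.09805507e-01],
       [-9.99998321e-01, -1.82800185e-03, -1.29939615e-04,
         1.00113122e-01],
       [ 1.63437387e-04, -1.83366040e-02, -9.99831857e-01,
         9.53362551e-01],
       [ 0.00000000e+00,  0.00000000e+00,  0.00000000e+00,
         1.00000000e+00]])}
```

View pics/scene0.png

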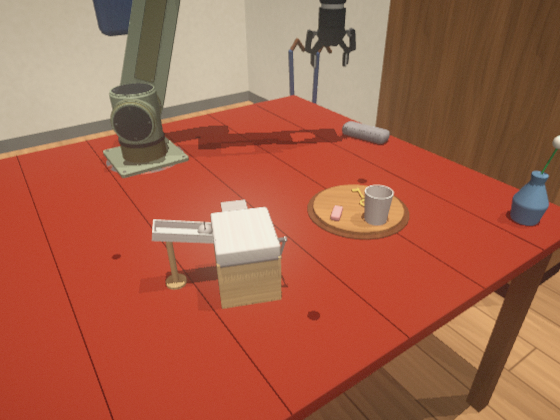

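View pics/top0.png

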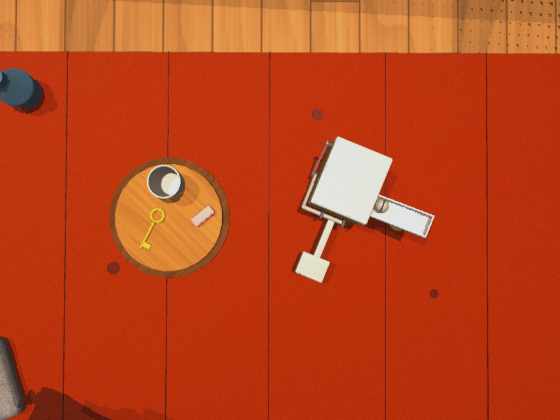

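Both pictures show the box, with the pad at about (312,267) in the top view and the lid centre near (352,180). The chute with the bell is to the right and the turntable well to the left.

```bash
cat > h.py <<'E'
from workcell import *
import numpy as np, cv2
def cast(n,p,z):
    c=calibration(n);T=c["cam_to_world"]
    d=T[:3,:3]@[(p[0]-c["cx"])/c["fx"],(p[1]-c["cy"])/c["fy"],1]
    return T[:3,3]+d*(z-T[2,3])/d[2]
E
python3 - <<'E'
from h import *
im=cv2.imread("pics/top0.png");hsv=cv2.cvtColor(im,cv2.COLOR_BGR2HSV)
m=cv2.inRange(hsv,(0,0,150),(179,70,255))
for k,z in((11,.068),(31,.126)):
    o=cv2.morphologyEx(m,cv2.MORPH_OPEN,np.ones((k,k)) if k<20 else cv2.getStructuringElement(cv2.MORPH_ELLIPSE,(k,k)))
    for c in cv2.findContours(o,cv2.RETR_EXTERNAL,cv2.CHAIN_APPROX_NONE)[0]:
        r=cv2.minAreaRect(c)
        if cv2.contourArea(c)<200: continue
        b=[cast("top",p,z)[:2] for p in cv2.boxPoints(r)]
        e=[(np.linalg.norm(b[i+1]-b[i]).round(3),np.degrees(np.arctan2(*(b[i+1]-b[i])[::-1])).round(1)) for i in(0,1)]
        print(z,r,cast("top",r[0],z).round(4),e)
E
```

```text
0.068 ((5.5, 399.0), (26.0, 11.0), 90.0) [0.259  0.6189 0.068 ] [(np.float64(0.021), np.float64(-89.9)), (np.float64(0.049), np.float64(-179.3))]
0.068 ((312.5, 267.0), (24.0, 27.0), 90.0) [0.5108 0.0344 0.068 ] [(np.float64(0.052), np.float64(-89.9)), (np.float64(0.046), np.float64(180.0))]
0.068 ((406.3108825683594, 219.13516235351562), (46.137290954589844, 21.247013092041016), 20.772254943847656) [ 0.6028 -0.1455  0.068 ] [(np.float64(0.041), np.float64(-20.9)), (np.float64(0.088), np.float64(-110.7))]
0.068 ((170.5, 183.5), (17.0, 17.0), 90.0) [0.6704 0.3072 0.068 ] [(np.float64(0.033), np.float64(-89.9)), (np.float64(0.033), np.float64(-179.7))]
0.068 ((352.2709655761719, 180.4957733154297), (62.697967529296875, 71.35659790039062), 22.30620574951172) [ 0.6768 -0.0419  0.068 ] [(np.float64(0.137), np.float64(-22.3)), (np.float64(0.121), np.float64(-112.3))]
0.126 ((351.25860595703125, 180.10342407226562), (60.722373962402344, 71.3070068359375), 21.801406860351562) [ 0.6731 -0.0308  0.126 ] [(np.float64(0.128), np.float64(-21.8)), (np.float64(0.109), np.float64(-111.8))]
```

>>> move_arm(
  targets=[
    [-0.9,-0.66,0,0,0,0,0],
    [-0.9,-0.66,0,0,0,0,0],
    [-0.9,-0.66,0,0,0,0,0],
    [-0.9,-0.66,0,0,0,0,0],
    [-0.9,-0.66,0,0,0,0,0],
    [-0.9,-0.66,0,0,0,0,0],
    [-0.9,-0.66,0,0,0,0,0],
    [-0.9,-0.66,0,0,0,0,0],
    [-0.9,-0.66,0,0,0,0,0],
    [-0.9,-0.66,0,0,0,0,0],
    [-0.9,-0.66,0,0,0,0,0],
    [-0.9,-0.66,0,0,0,0,0],
    [-0.9,-0.66,0,0,0,0,0],
    [-0.9,-0.66,0,0,0,0,0],
    [-0.9,-0.66,0,0,0,0,0],
    [-0.9,-0.66,0,0,0,0,0],
    [-0.9,-0.66,0,0,0,0,0],
    [-0.9,-0.66,0,0,0,0,0],
    [-0.9,-0.66,0,0,0,0,0],
    [-0.9,-0.66,0,0,0,0,0],
  ],
)

```text
clock: 2.1
eef_pos: [0.5112, 0.0356, 0.2479]
tcp_rot: [[-0.91, 0.414, -0.001], [0.414, 0.91, 0.0], [0.001, -0.0, -1.0]]
contact_force: [-0.2, -0.2, 0.3]
finger_gap: 0.0001
grip_force: 0.0
```

```bash
python3 - <<'E'
from h import *
import workcell
print([k for k in dir(workcell) if not k.startswith('_')], getattr(workcell,'tip_extent',None))
s=read_state()
d=s["tcp_rot"].T@(np.r_[.511,.034,.068]-s["eef_pos"]);print(s["clock"],s["eef_pos"],d,d/.025,s["finger_gap"],s["contact_force"])
im=get_image("wrist");cv2.imwrite("pics/w1.png",im[:,:,::-1])
E
```

```text
['IKError', 'calibration', 'close_job', 'get_image', 'read_state', 'tip_extent'] 0.017
2.1 [0.51124352 0.03564554 0.24793467] [-0.0005946  -0.00156048  0.17993461] [-0.02378407 -0.06241901  7.19738447] 5.1256347045088595e-05 [-0.17018279 -0.19197979  0.34875567]
```

View pics/w1.png

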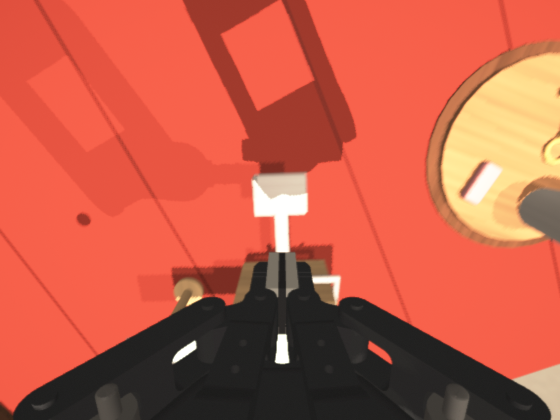

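The wrist view shows the pad at (280,195), with its bar in line with the shut fingers near column 283. I'll go straight down.

>>> move_arm(
  targets=[
    [0,-0.06,0.7,0,0,0,0],
    [0,0,0.7,0,0,0,0],
    [0,0,0.7,0,0,0,0],
    [0,0,0.7,0,0,0,0],
    [0,0,0.7,0,0,0,0],
    [0,0,0.7,0,0,0,0],
    [0,0,0.7,0,0,0,0],
    [0,0,0.7,0,0,0,0],
    [0,0,0.3,0,0,0,0],
    [0,0,0.3,0,0,0,0],
    [0,0,0.1,0,0,0,0],
    [0,0,0,0,0,0,0],
  ],
)

```text
clock: 3.35
eef_pos: [0.5106, 0.0354, 0.0909]
tcp_rot: [[-0.91, 0.414, 0.0], [0.414, 0.91, 0.0], [-0.0, 0.0, -1.0]]
contact_force: [-0.5, 0.4, 0.1]
finger_gap: 0.0001
grip_force: 0.0
```

>>> move_arm(
  targets=[
    [0,0,0.12,0,0,0,0],
    [0,0,0.12,0,0,0,0],
    [0,0,0.12,0,0,0,0],
    [0,0,0.12,0,0,0,0],
    [-0.01,0,0.12,0,0,0,0],
    [-0.01,0,0.12,0,0,0,0],
    [-0.02,0,0.12,0,0,0,0],
    [-0.02,0,0.12,0,0,0,0],
    [-0.02,0,0.12,0,0,0,0],
    [-0.03,0,0.12,0,0,0,0],
    [-0.03,0,0.12,0,0,0,0],
    [-0.03,0,0.12,0,0,0,0],
    [0,0,0,0,0,0,0],
  ],
)

```text
clock: 4.65
eef_pos: [0.5138, 0.0337, 0.0542]
tcp_rot: [[-0.91, 0.414, -0.002], [0.414, 0.91, 0.0], [0.001, -0.0, -1.0]]
contact_force: [1.0, 1.4, 3.9]
finger_gap: -0.0
grip_force: 1.6
```

Contact is gentle at 4 N. I'll press on to the stop.

>>> move_arm(
  targets=[
    [-0.04,0,0.08,0,0,0,0],
    [-0.04,0,0.08,0,0,0,0],
    [-0.04,0,0.06,0,0,0,0],
    [-0.04,0,0.06,0,0,0,0],
    [0,0,0,0,0,0,0],
  ],
)

```text
clock: 5.15
eef_pos: [0.5164, 0.0324, 0.0476]
tcp_rot: [[-0.91, 0.414, -0.004], [0.414, 0.91, 0.001], [0.004, -0.001, -1.0]]
contact_force: [-4.1, 5.3, 7.1]
finger_gap: -0.0
grip_force: 4.4
```

>>> move_arm(
  targets=[
    [0,0,0.06,0,0,0,0],
    [0,0,0.04,0,0,0,0],
    [0,0,0,0,0,0,0],
    [0,0,0,0,0,0,0],
    [0,0,0,0,0,0,0],
  ],
)

```text
clock: 5.65
eef_pos: [0.5168, 0.0324, 0.0466]
tcp_rot: [[-0.91, 0.414, -0.002], [0.414, 0.91, 0.001], [0.002, -0.0, -1.0]]
contact_force: [-7.3, 3.3, 16.1]
finger_gap: 0.0001
grip_force: 9.0
```

```bash
python3 - <<'E'
from h import *
im=get_image("scene")[:,:,::-1];cv2.imwrite("pics/s2.png",cv2.resize(im[130:330,120:340],None,fx=2.7,fy=2.7))
E
```

```text
(no output)
```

View pics/s2.png

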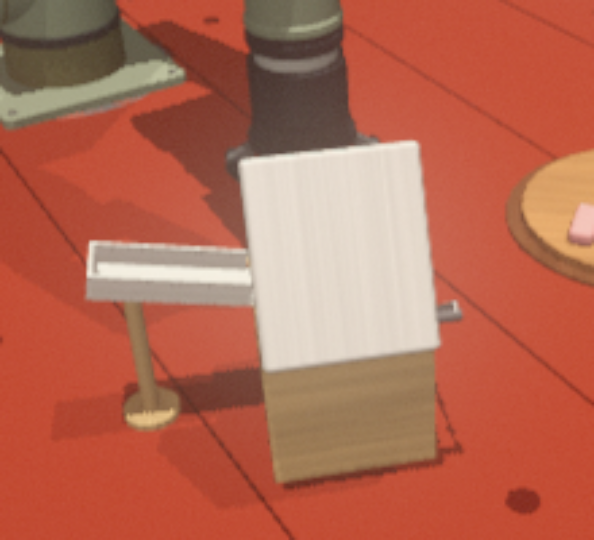

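The lid stands wide open, at the stop (force rose to 16 N), and no bell shows on the visible part of the chute. I'll hold a bit, then check.

>>> move_arm(
  targets=[
    [0,0,0,0,0,0,0],
    [0,0,0,0,0,0,0],
    [0,0,0,0,0,0,0],
    [0,0,0,0,0,0,0],
    [0,0,0,0,0,0,0],
    [0,0,0,0,0,0,0],
    [0,0,0,0,0,0,0],
    [0,0,0,0,0,0,0],
    [0,0,0,0,0,0,0],
    [0,0,0,0,0,0,0],
    [0,0,0,0,0,0,0],
    [0,0,0,0,0,0,0],
  ],
)

```text
clock: 6.9
eef_pos: [0.5168, 0.0324, 0.0466]
tcp_rot: [[-0.91, 0.414, -0.002], [0.414, 0.91, 0.001], [0.002, -0.0, -1.0]]
contact_force: [-6.0, 2.7, 16.8]
finger_gap: -0.0
grip_force: 9.0
```

```bash
python3 - <<'E'
from h import *
im=get_image("top")[:,:,::-1];cv2.imwrite("pics/t3.png",cv2.resize(im[110:300,270:450],None,fx=3,fy=3))
E
```

```text
(no output)
```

View pics/t3.png

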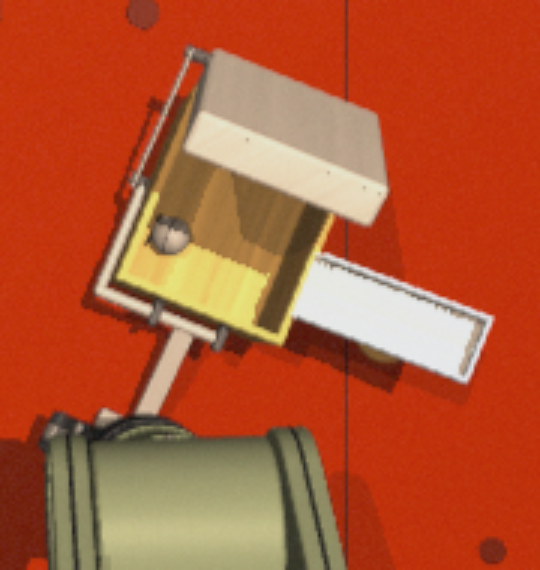

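The bell lies on the box floor, at about (168,235) in the crop. I'll let the lever up at 20 mm/s.

>>> move_arm(
  targets=[
    [0.02,0,-0.08,0,0,0,0],
    [0.02,0,-0.08,0,0,0,0],
    [0.02,0,-0.08,0,0,0,0],
    [0.02,0,-0.08,0,0,0,0],
    [0.02,0,-0.08,0,0,0,0],
    [0.02,0,-0.08,0,0,0,0],
    [0.02,0,-0.08,0,0,0,0],
    [0.02,0,-0.08,0,0,0,0],
    [0.02,0,-0.08,0,0,0,0],
    [0.02,0,-0.08,0,0,0,0],
    [0.02,0,-0.08,0,0,0,0],
    [0.02,0,-0.08,0,0,0,0],
    [0.01,0,-0.08,0,0,0,0],
    [0.01,0,-0.08,0,0,0,0],
    [0.01,0,-0.08,0,0,0,0],
    [0,0,-0.08,0,0,0,0],
    [0,0,-0.08,0,0,0,0],
    [0,0,-0.08,0,0,0,0],
  ],
)

```text
clock: 8.75
eef_pos: [0.5119, 0.0349, 0.0815]
tcp_rot: [[-0.91, 0.414, 0.0], [0.414, 0.91, 0.0], [-0.0, 0.0, -1.0]]
contact_force: [-2.5, -0.7, 4.3]
finger_gap: 0.0
grip_force: 2.1
```

>>> move_arm(
  targets=[
    [0,0,-0.06,0,0,0,0],
    [0,0,-0.06,0,0,0,0],
    [0,0,-0.06,0,0,0,0],
    [0,0,-0.06,0,0,0,0],
    [0,0,-0.06,0,0,0,0],
    [0,0,-0.06,0,0,0,0],
    [0,0,-0.06,0,0,0,0],
    [0,0,-0.1,0,0,0,0],
    [0,0,-0.2,0,0,0,0],
    [0,0,-0.4,0,0,0,0],
    [0,0,-0.6,0,0,0,0],
    [0,0,-0.6,0,0,0,0],
    [0,0,-0.6,0,0,0,0],
    [0,0,-0.6,0,0,0,0],
    [0.5,0,-0.2,0,0,0,0],
    [0.5,0,0,0,0,0,0],
    [0,0,0,0,0,0,0],
    [0,0,0,0,0,0,0],
  ],
)

```text
clock: 10.55
eef_pos: [0.4881, 0.0454, 0.1738]
tcp_rot: [[-0.911, 0.413, -0.001], [0.413, 0.911, -0.0], [0.001, -0.0, -1.0]]
contact_force: [0.6, -0.3, -0.3]
finger_gap: 0.0
grip_force: 0.0
```

```bash
python3 - <<'E'
from h import *
print(read_state()["contact_force"])
im=get_image("scene")[:,:,::-1];cv2.imwrite("pics/s4.png",im)
E
```

```text
[ 0.6184774  -0.25734721 -0.27530215]
```

View pics/s4.png

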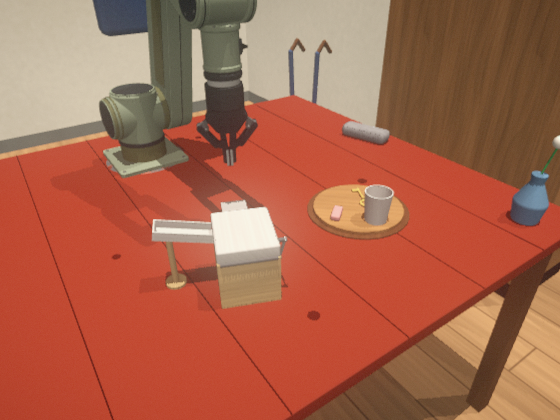

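The lid is shut at (245,235), the lever pad is up at (235,207), the chute is empty, the turntable looks unchanged and the arm is clear.

```bash
python3 -c "
from workcell import *
print(close_job())"
```

```text
the job is handed in; nothing more can be done
None
```

The bell is in the box, the lid was eased shut with the lever back up, the turntable things look unmoved, the arm is clear, and the job is handed in; no verdict was returned.

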